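# Refit the washed grease filter in the countertop extractor

### The job

Take the washed grease filter off the tray and refit it in the recess on top of the extractor: tuck one short edge under the fixed lip, push the sprung bar back, swing the other edge down past the small catch and let the spring hold it there. The filter must end fully home, lying flat on its ledge with the far edge held beneath the catch. Push with feel, do not ram it, and leave the foil pans, the bottle and the pot where they are.

Things in the scene. Friction and masses are not known exactly. Their poses are not given: they have to be found in the camera images.
- filter: Flat rectangular aluminium grease filter, about 0.3 kg, rigid, 180 long (its x) x 132 wide (its y) x 8 mm thick, the same either way round (half turn about z). Origin: centre of its underside, z up through its top face. On top, in the middle, a steel strap handle: a flat-sided bar 100 mm long along the filter's y, 12 mm thick along x, from 22 to 48 mm above the underside, on two posts at its ends (y = -46 and +46 mm). It starts lying flat in the tray, handle up.
- edge_a (a point): Middle of the filter's short end face at x = -90 mm, half way through its thickness (4 mm above the underside).
- edge_b (a point): Middle of the filter's short end face at x = +90 mm, half way through its thickness.
- unit: Steel countertop extractor, fixed, 300 x 172 mm, 104 mm high (111 mm at the lip). Origin on the table beneath the middle of the seated filter; x points from the lip to the catch (the lip is at its end nearer the robot), z up. The housing spans x -122 to +178 mm. In its top is a recess with a flat ledge round it, 90 mm above the table, on which the filter lies; side walls at y = +-70 mm, 104 mm high; far wall at x = +90 mm. It may stand left or right of the tray, and turned.
- seat (a point): Where the origin of the properly seated filter lies: ledge height (90 mm), centre of the recess. Same axes as the unit. The seated filter spans x -90 to +90 mm here.
- lip_edge (a point): Middle of the lower free edge of the fixed lip, at unit x = -78 mm, 108 mm above the table: 18 mm above the ledge. The lip is 3 mm thick, 172 mm wide, and overhangs from unit x = -122 to -78 mm. The sprung bar is behind and beneath it.
- catch_edge (a point): Middle of the lower free edge of the fixed catch, a 3 mm thick strip at the far wall, unit x +84 to +90 mm, 140 mm wide, underside 101 mm and top 104 mm above the table: 11 mm of room over the ledge.
- press_bar (a joint): Sprung bar under the lip, 130 mm wide, its face 1.5 to 15.5 mm above the ledge; value: travel in m, 0 free, 0.013 pushed fully back (towards unit -x). Its face stands at unit x = -88 mm when free and -101 mm when fully back. The push needed is about 6 N at first and 10 N at the end, then it meets a hard stop, which must not be rammed. With the filter seated it stays pushed back about 2 mm. The far edge passes the catch only with the bar pushed back at least 8 mm.
- tray: Low yellow cafeteria tray, fixed, 280 x 220 mm, rim 14 mm high, floor 5 mm thick; origin at the centre of its underside.
- foil_stack: Bystander: stack of foil pans, 140 x 100 x 50 mm, origin at the centre of its underside.
- squeeze_bottle: Bystander: upright clear bottle, 60 mm across, 170 mm high, origin at the centre of its underside.
- steel_pot: Bystander: open steel pot with two side handles, 100 mm across, 90 mm high, origin at the centre of its underside.
Mind the look-alikes: they are no part of the job. Leave any blue or turquoise look-alike of the filter alone.

How it is judged:
By the outcome, as a careful person would: the job done as asked, in the order asked, and still so for the second after the job is handed in, with the robot touching nothing.
It also fails if it takes over 48 s, if anything falls off the work surface, if the arm or the gripper's body presses on something with over 40 N, if the wrist force passes 120 N, or if a joint passes its speed limit or range.

### The arm

A 6-joint arm with a two-finger parallel gripper is mounted at the origin on the work surface. World frame = base frame: x ahead of the robot, y to its left, z up, the work surface at z = 0. Lengths are in mm, angles in rad, forces in N, time in s.
With the tool pointing down it reaches from about 325 to 900 mm from the base axis. Payload 6.1 kg.
Tool frame: the origin (TCP) lies on the mounting face of the last link; the fingertips stand 182 mm ahead of it and the grasp point (between the pads) lies 164 mm ahead of it; z points along the fingers, y is the line along which they close (so a half turn about z gives the same grasp; the last joint's range is limited). The gripper opens to 87 mm and grips with 3 to 60 N. Pads are 19 mm wide; open, the fingers measure 117 mm over their backs; the gripper's body (75 mm by 190 mm) begins 51 mm behind the grasp point.
Start: joints at [-1.4, 0.22, 1.526, -0, 1.395, -0.126], TCP at [182.782, -597.669, 404.738] pointing down, gripper open.
Joint ranges: [-2.98, 2.98], [-0.91, 2.08], [0.09, 2.57], [-1.24, 4.39], [0.2, 2.65], [-2.68, 2.68]. Speed limits (rad/s): [2.57, 2.57, 3.01, 3.14, 3.14, 3.14].

### API

Orientations are given as a unit quaternion [w, x, y, z].
In Python, from station import env, vision gives the robot as it stands.
- The arm moves only by the shell command python3 -m pendant 'ROWS' [FORCE]. ROWS is JSON, a list of rows, each a list of 5 numbers: the closure, from -1 (fully open) to 1 (shut), so that 0 is half open, then the shift along the tool's x, y, z scaled (see below), then the turn about the tool's z scaled (see below). A call has 1 to 12 rows; each row shifts and turns the commanded pose from where the row before left it, along the tool's axes as they then stand; what a row does not reach is not made up. The controller multiplies each number of a shift by 0.025 m and each number of a turn by 0.12 rad. A row lasts 1/12 s, in which the tool goes at most 41.7 mm and 7.16 degrees, less where a joint would pass 70% of its speed; a pose out of reach is approached as far as the arm can. A call with a number of a shift or a turn outside -1 to 1 is refused whole. A call with a gripper value outside its range is refused whole. The fingers move at their own pace and stop on an object; FORCE is the grip in N (left out, the last holds). Time passes only in rows, so rows that do not move let the fingers close. It gives the time, the measured TCP pose, the force, the opening and the grip force at its end, in the units of the state.
- env.observe(): the state, without advancing time (a new reading comes with each control period).
- vision.camera(name): name is "scene" or "top" or "wrist"; returns a dict with "color" (420x560x3 uint8, blue, green, red), "z_map" (420x560 float32, mm along the optical axis (not along the pixel's ray), 0 where there is no reading), "camera_matrix" (3x3 intrinsics, pixels), "cam_to_world" (4x4, takes a point from camera to world coordinates). Camera axes: x right, y down, z forward; pixel columns grow to the right and rows downward; lengths in mm; the calibration is good to about 2 mm. A picture is of the moment at which its call begins.
- env.sign_off(): hands the job in; it is judged then, once.
The state is a dict: "time": time; "joints": joint angles; "joint_vel": joint speeds; "effort": joint torques, N m; "eef_pos": TCP position; "ee_rot": TCP orientation; "ft_force": force on the tool from outside, world axes, zero at the start; "wrist_torque": the same for the moment, N m; "width": finger opening in mm; "finger_force": force on a finger pad.
Only numpy, scipy, OpenCV 4.12 (cv2) and the standard library are available. Lean on these libraries where they do the work, as an engineer would, in place of code of your own. Each camera call takes 0.05 s, during which the arm holds its last target. There are 200 camera calls.

## Working session

There is one attempt and no reset: what is moved stays moved. The work goes in short steps, Python scripts to look and compute and a shell command to move; the robot and the scene stay as the last step left them, time stands still between calls to the robot, and variables do not carry over. Pictures are saved under pics/ and viewed, at most 10 in all, crops included, and the job is handed in when it is done.

```bash
mkdir -p pics; ls
python3 - <<'E'
from station import env, vision
import cv2,numpy as np
print(env.observe())
a=vision.camera("top");b=vision.camera("scene")
np.savez('top0.npz',**a);np.savez('scene0.npz',**b)
cv2.imwrite('pics/top0.png',a['color']);cv2.imwrite('pics/scene0.png',b['color'])
print(a['camera_matrix'],a['cam_to_world'])
E
```

```text
pics
{'time': 0.0, 'joints': array([-1.40009110e+00,  2.21231834e-01,  1.52762169e+00,  2.65270235e-05,
        1.39469496e+00, -1.26086462e-01]), 'joint_vel': array([ 0.00124085,  0.00167703,  0.00047312, -0.00068045, -0.00051086,
        0.0001897 ]), 'effort': array([ 1.83384268e-04, -4.94600630e+01, -3.87380898e+01,  7.01593864e-02,
        5.72592288e-02, -1.38958053e-04]), 'eef_pos': array([ 182.74555737, -597.40269991,  403.62777584]), 'ee_rot': array([-9.77961301e-04,  9.89009400e-01,  1.47849417e-01, -8.76198105e-06]), 'ft_force': array([ 0.55348171,  0.2158013 , -0.38101572]), 'wrist_torque': array([-0.01307268,  0.01131162,  0.03257317]), 'finger_force': 0.0, 'width': 87.01014537161812}
[[400.72563143   0.         283.19583823]
 [  0.         400.72563143 213.18048763]
 [  0.           0.           1.        ]] [[ 1.58617471e-02 -9.96971538e-01  7.61324931e-02  4.52959698e+02]
 [-9.99874139e-01 -1.58409856e-02  8.76617112e-04 -6.11605850e+01]
 [ 3.32051413e-04 -7.61368157e-02 -9.97097325e-01  1.44173102e+03]
 [ 0.00000000e+00  0.00000000e+00  0.00000000e+00  1.00000000e+00]]
```

View pics/top0.png

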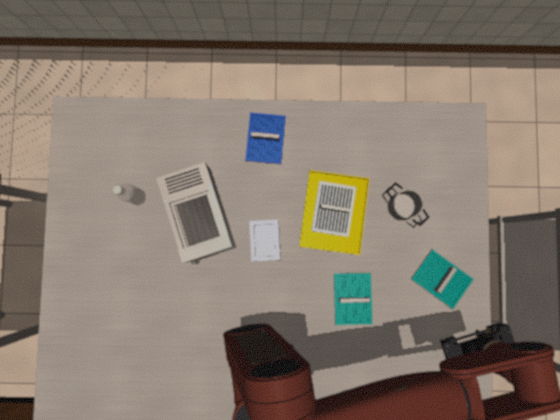

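View pics/scene0.png

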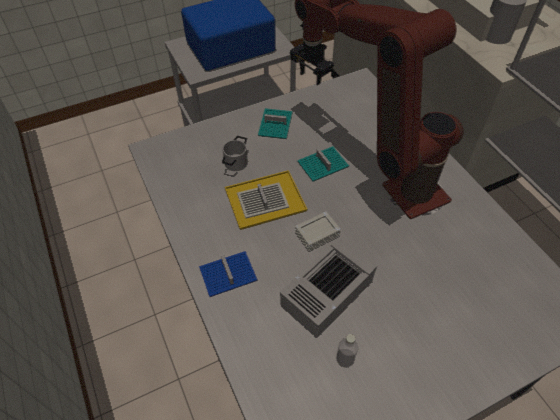

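The top view shows these filter-like things:
- blue at (265,138)
- turquoise at (353,298) and (441,279)
- bare metal in the yellow tray at (334,209), which is the one meant: aluminium, slotted and in the tray

The foil stack is at (264,241), the pot at (405,205), the bottle at (124,192) and the unit at (195,212), with its dark recess at the robot end. I'll confirm the filter in one crop.

```bash
cat > h.py <<'E'
import numpy as np,cv2
from station import env,vision
def ray(c,u,v,z):
    K=np.array(c['camera_matrix']);T=np.array(c['cam_to_world'])
    d=T[:3,:3]@np.linalg.inv(K)@np.array([u,v,1.]);o=T[:3,3]
    return o+d*(z-o[2])/d[2]
def cloud(c):
    K=np.array(c['camera_matrix']);T=np.array(c['cam_to_world']);z=c['z_map'].astype(float)
    v,u=np.indices(z.shape)
    P=np.stack([(u-K[0,2])/K[0,0]*z,(v-K[1,2])/K[1,1]*z,z],-1)
    W=P@T[:3,:3].T+T[:3,3]; W[z<=0]=np.nan
    return W
def rect(P):  # min area rect of Nx2 pts -> centre,(long,short),yaw of long axis deg
    (c,(w,h),a)=cv2.minAreaRect(P.astype(np.float32))
    if w<h: w,h,a=h,w,a+90
    return np.round(c,1),(round(w,1),round(h,1)),round((a+90)%180-90,2)
E
python3 - <<'E'
from h import *
c=dict(np.load('top0.npz'));im=c['color'];W=cloud(c)
cv2.imwrite('pics/crop1.png',cv2.resize(im[145:275,145:385],None,fx=3.3,fy=3.3,interpolation=cv2.INTER_CUBIC))
hsv=cv2.cvtColor(im,cv2.COLOR_BGR2HSV)
y=cv2.inRange(hsv,(20,120,60),(38,255,255))
y[:140]=0
ct=max(cv2.findContours(y,cv2.RETR_EXTERNAL,cv2.CHAIN_APPROX_NONE)[0],key=cv2.contourArea)
print('tray',rect(np.array([ray(c,*p[0],14)[:2] for p in ct])))
m=np.zeros(y.shape,np.uint8);cv2.drawContours(m,[ct],-1,255,-1)
m=cv2.erode(m,np.ones((7,7)));g=((m>0)&(hsv[...,1]<110)).astype(np.uint8)
ct=max(cv2.findContours(g,cv2.RETR_EXTERNAL,cv2.CHAIN_APPROX_NONE)[0],key=cv2.contourArea)
print('filter',rect(np.array([ray(c,*p[0],13)[:2] for p in ct])))
h=(m>0)&(W[...,2]>35); print('handle px',h.sum(),np.median(W[h],0) if h.any() else '',rect(W[h][:,:2]))
u=(W[...,2]>80)&(W[...,2]<125); u[:, :150]=0;u[:,240:]=0;u[:150]=0;u[275:]=0
print('unit',u.sum(),rect(W[u][:,:2]))
l=u&(W[...,2]>107.5);print('lip',l.sum(),np.median(W[l],0) if l.any() else '')
E
```

```text
tray (array([ 570.2, -241.5]), (278.3, 219.1), -6.92)
filter (array([ 582.2, -239.1]), (184.0, 135.7), -8.54)
handle px 114 [ 580.23362114 -240.16865516   51.45980791] (array([ 581.1, -240.6]), (100.0, 12.3), 81.43)
unit 4074 (array([555. , 240.1]), (301.1, 173.7), 19.36)
lip 747 [441.88485253 208.79205199 110.41705412]
```

View pics/crop1.png

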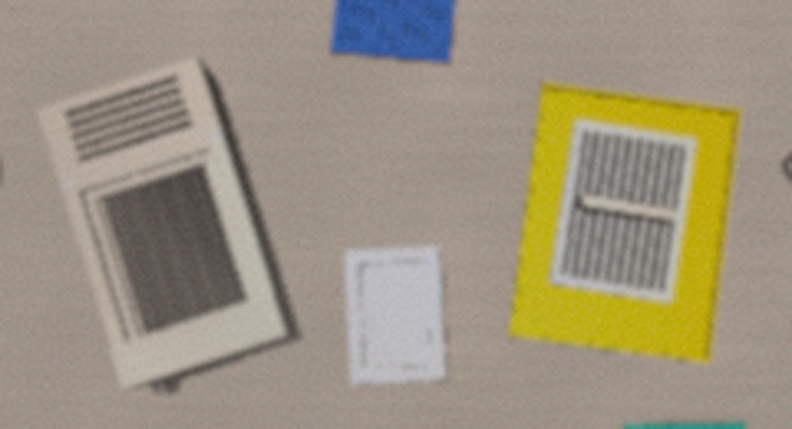

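The crop shows the slotted metal filter with its strap handle in the yellow tray, at top-view pixel (334,209). It's the only bare-metal one. I'll turn to its yaw first.

```bash
cat >> h.py <<'E'
def go(x,y,z,yaw):  # remaining shift in tool axes (units of 25mm) and turn (units .12) to TCP target, tool-x yaw deg
    s=env.observe();q=s['ee_rot'];w,a,b,c=q
    from scipy.spatial.transform import Rotation as R
    M=R.from_quat([a,b,c,w]).as_matrix()
    d=M.T@(np.array([x,y,z])-s['eef_pos'])
    cur=np.degrees(np.arctan2(M[1,0],M[0,0]));t=-np.radians((yaw-cur+180)%360-180)
    print('t %.2f pos %s yaw %.2f tilt %.2f F %s w %.1f ff %.1f'%(s['time'],np.round(s['eef_pos'],1),cur,np.degrees(np.arccos(-M[2,2])),np.round(s['ft_force'],1),s['width'],s['finger_force']))
    print('units shift',np.round(d/25,2),'turn',round(t/.12,2))
E
python3 -m pendant '[[-1,0,0,0,-0.94],[-1,0,0,0,-0.94],[-1,0,0,0,-0.94],[-1,0,0,0,-0.94],[-1,0,0,0,-0.94],[-1,0,0,0,-0.94],[-1,0,0,0,-0.94],[-1,0,0,0,-0.94],[-1,0,0,0,-0.94],[-1,0,0,0,-0.94]]'
python3 -c "
from h import *
go(581,-240,350,81.45)"
```

```text
time: 0.93
eef_pos: [182.8, -597.5, 404.1]
ee_rot: [-0.0, 0.755, 0.656, 0.0]
ft_force: [0.3, 0.9, -0.9]
width: 87.0
finger_force: 0.0
t 0.93 pos [ 182.8 -597.5  404.1] yaw 81.96 tilt 0.06 F [ 0.3  0.9 -0.9] w 87.0 ff 0.0
units shift [16.39 13.77  2.18] turn 0.07
```

```bash
R='[-1,0.82,0.69,0.1,0]'
python3 -m pendant '[[-1,0.82,0.69,0.1,0.07],[-1,0.82,0.69,0.1,0],[-1,0.82,0.69,0.1,0],[-1,0.82,0.69,0.1,0],[-1,0.82,0.69,0.1,0],[-1,0.82,0.69,0.1,0],[-1,0.82,0.69,0.1,0],[-1,0.82,0.69,0.1,0],[-1,0.82,0.69,0.1,0],[-1,0.82,0.69,0.1,0]]' >/dev/null
python3 -m pendant '[[-1,0.82,0.69,0.1,0],[-1,0.82,0.69,0.1,0],[-1,0.82,0.69,0.1,0],[-1,0.82,0.69,0.1,0],[-1,0.82,0.69,0.1,0],[-1,0.82,0.69,0.1,0],[-1,0.82,0.69,0.1,0],[-1,0.82,0.69,0.1,0],[-1,0.8,0.66,0.1,0],[-1,0.8,0.66,0.1,0],[-1,0,0,0,0]]' >/dev/null
python3 - <<'E'
from h import *
c=vision.camera("wrist");np.savez('w1.npz',**c);cv2.imwrite('pics/w1.png',c['color'])
W=cloud(c);d=np.linalg.norm(W[...,:2]-[581,-240],axis=-1)
h=(W[...,2]>35)&(W[...,2]<70)&(d<70)
print(h.sum(),np.nanmedian(W[h],0),rect(W[h][:,:2]))
f=(W[...,2]>10)&(W[...,2]<17)&(d<112);print(rect(W[f][:,:2]),np.nanmedian(W[f][:,2]))
go(581,-240,219,81.45)
E
```

```text
1660 [ 582.89959378 -235.30782747   53.11933223] (array([ 582.2, -239. ]), (99.3, 11.3), 81.3)
(array([ 585.5, -219.8]), (180.5, 173.2), -8.57) 12.29675181479223
t 2.73 pos [ 586.  -244.3  353.6] yaw 81.34 tilt 0.09 F [ 0.1 -1.1 -0.5] w 87.1 ff 0.0
units shift [ 0.13 -0.22  5.39] turn -0.02
```

View pics/w1.png

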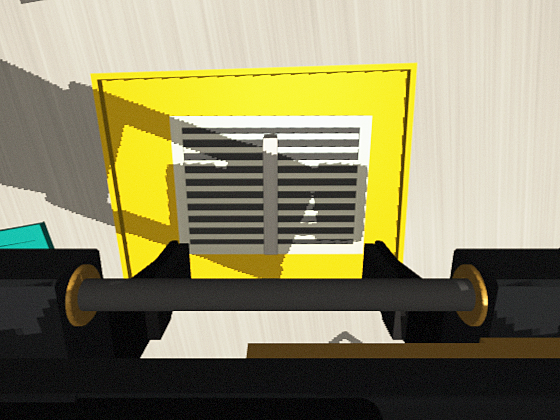

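The wrist view shows the handle at about (270,195), running vertically between the fingers' closing line. The fit agrees with the top view, so I'll descend and grip.

```bash
python3 -m pendant '[[-1,0.15,-0.16,0.6,0],[-1,0,0,0.8,0],[-1,0,0,0.8,0],[-1,0,0,0.8,0],[-1,0,0,0.8,0],[-1,0,0,0.8,0],[-1,0,0,0.8,0],[-1,0,0,0.45,0],[-1,0,0,0.1,0],[-1,0,0,0,0]]' 25 >/dev/null
python3 -c "
from h import *
go(581.7,-239.8,206,81.4)"
```

```text
t 3.57 pos [ 580.8 -242.2  205.1] yaw 81.12 tilt 0.12 F [ 0.2 -0.6  0.1] w 87.0 ff 0.0
units shift [ 0.1   0.02 -0.04] turn -0.04
```

```bash
python3 -m pendant '[[0,0.1,0,0,-0.03],[1,0,0,0,0],[1,0,0,0,0],[1,0,0,0,0],[1,0,0,0,0],[1,0,0,0,0],[1,0,0,0,0],[1,0,0,0,0],[1,0,0,0,0]]' 25
python3 -c "
from h import *
go(581.7,-239.8,206,81.4)"
```

```text
time: 4.32
eef_pos: [581.9, -239.4, 205.9]
ee_rot: [-0.0, 0.758, 0.652, -0.0]
ft_force: [-0.1, 0.2, -0.0]
width: 35.0
finger_force: 0.0
t 4.32 pos [ 581.9 -239.4  205.9] yaw 81.36 tilt 0.01 F [-0.1  0.2 -0. ] w 35.0 ff 0.0
units shift [-0.02 -0.01 -0.  ] turn -0.01
```

```bash
python3 -m pendant '[[1,0,0,0,0],[1,0,0,0,0],[1,0,0,0,0],[1,0,0,0,0],[1,0,0,0,0],[1,0,0,0,0]]' 25
python3 -m pendant '[[1,0,0,-0.2,0],[1,0,0,-0.5,0],[1,0,0,-0.9,0],[1,0,0,-1,0],[1,0,0,-1,0],[1,0,0,-1,0],[1,0,0,-1,0],[1,0,0,-0.5,0],[1,0,0,0,0],[1,0,0,0,0]]' 25
python3 - <<'E'
from h import *
go(530,230,360,109.36)
E
```

```text
time: 4.82
eef_pos: [582.0, -239.4, 206.0]
ee_rot: [0.0, 0.758, 0.652, 0.0]
ft_force: [0.5, 0.1, -0.4]
width: 11.6
finger_force: 25.0
time: 5.65
eef_pos: [581.9, -239.4, 359.1]
ee_rot: [0.001, 0.758, 0.652, 0.0]
ft_force: [-0.7, 0.1, -4.0]
width: 12.0
finger_force: 25.0
t 5.65 pos [ 581.9 -239.4  359.1] yaw 81.36 tilt 0.08 F [-0.7  0.1 -4. ] w 12.0 ff 25.0
units shift [18.25 -4.88 -0.05] turn -4.07
```

```bash
python3 -m pendant '[[1,0.2,0,0,-1],[1,0.4,0,0,-1],[1,0.6,0,0,-1],[1,0.8,0,0,-1],[1,0.8,0,0,-0.07],[1,0.8,0,0,0]]' 25 >/dev/null
python3 - <<'E'
from h import *
a=np.radians(19.36);p=np.array([528.6,230.8])+17*np.array([np.cos(a),np.sin(a)])
print(p);go(*p,330,109.36)
E
```

```text
[544.63872344 236.43554348]
t 6.15 pos [ 563.4 -151.1  355.3] yaw 109.38 tilt 0.29 F [ 0.5  0.3 -1.6] w 11.8 ff 25.0
units shift [14.87  4.44  1.05] turn 0.0
```

```bash
python3 -m pendant '[[1,0.8,0.25,0,0],[1,0.9,0.27,0,0],[1,0.9,0.27,0,0],[1,0.9,0.27,0,0],[1,0.9,0.27,0,0],[1,0.9,0.27,0,0],[1,0.9,0.27,0,0],[1,0.9,0.27,0,0],[1,0.9,0.27,0,0],[1,0.9,0.27,0,0],[1,0.9,0.27,0,0],[1,0.9,0.27,0,0]]' 25 >/dev/null
python3 -m pendant '[[1,0.9,0.27,0,0],[1,0.9,0.27,0,0],[1,0.8,0.25,0,0],[1,0.4,0.25,0,0],[1,0.1,0.1,0,0],[1,0,0,0,0],[1,0,0,0,0]]' 25 >/dev/null
python3 - <<'E'
from h import *
go(544.6,236.4,330,109.36)
for n in('wrist','top','scene'):
    c=vision.camera(n);np.savez(n+'2.npz',**c);cv2.imwrite(f'pics/{n}2.png',c['color'])
E
```

```text
t 7.73 pos [553.1 208.7 357.5] yaw 109.33 tilt 0.11 F [-0.2 -0.3 -2.7] w 11.7 ff 25.0
units shift [1.16 0.05 1.1 ] turn -0.0
```

View pics/wrist2.png

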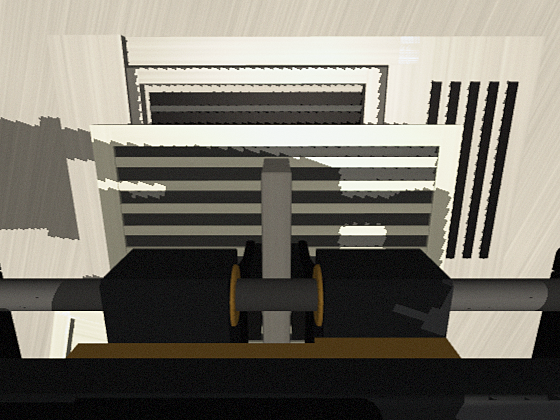

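The wrist view shows the held filter in front, with its edges at about columns 92–462 and row 125. Behind it are the lip's free edge at about column 128, the recess corner and far wall at about column 388, and the unit's outer left side at row 37. Next I'll measure their relative offsets from this view.

Run:
```python
from h import *
a=np.radians(19.36);O=np.array([528.6,230.8]);R=np.array([[np.cos(a),np.sin(a)],[-np.sin(a),np.cos(a)]])
c=dict(np.load('wrist2.npz'));W=cloud(c);U=(W[...,:2]-O)@R.T;Z=W[...,2];x=U[...,0];y=U[...,1]
def st(n,v): print(n,len(v),np.round(np.percentile(v,[0.5,2,50,98,99.5]),1) if len(v) else '')
f=(Z>150)&(Z<172)&(np.indices(Z.shape)[0]<240); st('filt x',x[f]);st('filt y',y[f]);st('filt z',Z[f])
top=f&(y>np.nanpercentile(y[f],60))
# edges per row/col
rows=range(150,230,4)
xa=[(x[r][f[r]].min(),x[r][f[r]].max(),) for r in rows if f[r].any()]; print('edge a,b x by row',np.round(xa[::5],1))
cols=range(130,430,30);print('+y edge by col',[round(float(y[:,k][f[:,k]].max()),1) for k in cols])
l=(Z>108.5)&(Z<114)&(x<-60)&(x>-130); st('lip x',x[l]);st('lip y',y[l]);st('lip z',Z[l])
o=(Z>101)&(Z<107)&(x>-70)&(x<175)
for k in range(140,480,40):
    m=o[:,k]; 
    if m.any(): print('col',k,'x %.0f'%np.median(x[:,k][m]),'outer y %.1f'%y[:,k][m].max())
for r in (60,):pass
ledge=(Z<94)&(Z>80)&(x>-80)&(x<95)&(y>30);st('ledge x',x[ledge]);st('ledge y',y[ledge]);st('z',Z[ledge])
far=o&(x>60)&(x<110)&(y<60);st('farwall/catch x',x[far])
h=(Z>101)&(Z<107)&(x>120);st('end x',x[h])
w=o&(x>-60)&(x<70)&(y>60);st('wall y',y[w])
# top-cam sanity: refined unit from first image
c=dict(np.load('top0.npz'));W=cloud(c);U=(W[...,:2]-O)@R.T;Z=W[...,2]
m=(Z>95)&(abs(U[...,0]-28)<170)&(abs(U[...,1])<110)
st('top x',U[m][:,0]);st('top y',U[m][:,1]);l=m&(Z>107.5)&(U[...,0]<-40);st('top lip x',U[l][:,0])
```

```text
filt x 38943 [-74.2 -71.6  15.3 101.6 104.1]
filt y 38943 [-22.3 -21.2  10.5  36.6  37.2]
filt z 38943 [159.9 161.5 163.8 165.8 166.2]
edge a,b x by row [[-74.6 104.1]
 [-75.  104.8]
 [-75.1 104.4]
 [-74.7 105. ]]
+y edge by col [37.3, 37.3, 37.2, 37.2, 37.2, 37.2, 37.2, 37.1, 37.1, 37.1]
lip x 10628 [-121.2 -120.5 -106.8  -77.6  -76.9]
lip y 10628 [-69.  -63.9  46.2  85.5  86.6]
lip z 10628 [109.2 109.7 111.2 112.6 113. ]
col 140 x -69 outer y 86.7
col 180 x -44 outer y 86.6
col 220 x -20 outer y 86.6
col 260 x 5 outer y 86.7
col 300 x 30 outer y 86.4
col 340 x 54 outer y 86.4
col 380 x 79 outer y 86.3
col 420 x 105 outer y 87.0
col 460 x 138 outer y 86.9
ledge x 13169 [-79.3 -77.3   4.1  85.   87.3]
ledge y 13169 [34.5 35.2 53.  70.8 71.1]
z 13169 [80.  80.2 82.4 91.3 91.8]
farwall/catch x 1655 [ 84.7  84.9  96.9 109.3 109.9]
end x 17680 [120.7 122.6 154.1 177.9 178.8]
wall y 5971 [71.  71.1 78.8 86.5 86.7]
top x 2649 [-122.3 -119.6   89.5  174.1  176.6]
top y 2649 [-86.2 -84.9   0.5  84.1  85.8]
top lip x 601 [-121.7 -121.6 -100.6  -78.8  -68. ]
```

```bash
python3 -m pendant '[[1,0.4,0.04,0,0],[1,0.4,0.04,0,0],[1,0.38,0.04,0.2,0],[1,0,0,0.5,0],[1,0,0,0.5,0],[1,0,0,0.4,0],[1,0,0,0.2,0],[1,0,0,0,0],[1,0,0,0,0]]' 25 >/dev/null
python3 - <<'E'
from h import *
a=np.radians(19.36);u=np.array([np.cos(a),np.sin(a)]);v=np.array([-u[1],u[0]])
p=np.array([553.1,208.7])+29.5*v+3*u;print(p)
go(*p,308,109.36)
E
```

```text
[546.15103752 237.52641012]
t 8.63 pos [546.  238.  312.6] yaw 109.32 tilt 0.09 F [ 0.  -0.2 -2.3] w 12.1 ff 25.0
units shift [-0.02  0.    0.19] turn -0.01
```

```bash
python3 -m pendant '[[1,0,0,0.12,0],[1,0,0,0.12,0],[1,0,0,0.08,0],[1,0,0,0,0]]' 8
python3 -m pendant '[[1,0,0,0.08,0],[1,0,0,0.08,0],[1,0,0,0.08,0],[1,0,0,0.08,0],[1,0,0,0,0]]' 5
python3 -c "
from h import *
go(546.15,237.5,300,109.36)"
```

```text
time: 8.97
eef_pos: [546.0, 238.2, 305.2]
ee_rot: [-0.0, 0.578, 0.816, -0.0]
ft_force: [0.1, 0.2, -3.2]
width: 12.3
finger_force: 8.0
time: 9.38
eef_pos: [546.1, 238.3, 297.7]
ee_rot: [0.0, 0.578, 0.816, 0.0]
ft_force: [-1.8, -0.7, -0.2]
width: 13.3
finger_force: 5.0
t 9.38 pos [546.1 238.3 297.7] yaw 109.35 tilt 0.02 F [-1.8 -0.7 -0.2] w 13.3 ff 5.0
units shift [-0.03 -0.01 -0.09] turn -0.0
```

```bash
cat >> h.py <<'E'
def filt(name=None):
    a=np.radians(19.36);O=np.array([528.6,230.8]);R=np.array([[np.cos(a),np.sin(a)],[-np.sin(a),np.cos(a)]])
    O=O+R.T@[.7,.7]
    c=vision.camera('wrist')
    if name: cv2.imwrite(f'pics/{name}.png',c['color'])
    W=cloud(c);U=(W[...,:2]-O)@R.T;x,y,Z=U[...,0],U[...,1],W[...,2]
    for lo in range(-90,110,15):
        m=(x>=lo)&(x<lo+15)&(y>25)&(y<62)&(Z>85)&(Z<125)
        if m.sum()>20: print('x',lo+7,'top z p85 %.1f p99 %.1f'%tuple(np.percentile(Z[m],[85,99])),end=' | ')
    print()
    e=(y>50)&(y<60)&(Z<116)&(x>-110)
    return x,y,Z,c
E
python3 - <<'E'
from h import *
x,y,Z,c=filt('w3')
E
```

```text
x -83 top z p85 111.6 p99 112.6 | x -68 top z p85 99.2 p99 100.1 | x -53 top z p85 99.8 p99 100.9 | x -38 top z p85 101.1 p99 102.4 | x -23 top z p85 102.5 p99 103.6 | x -8 top z p85 103.9 p99 105.1 | x 7 top z p85 105.2 p99 109.9 | x 22 top z p85 107.6 p99 123.9 | x 37 top z p85 108.0 p99 109.2 | x 52 top z p85 109.4 p99 110.5 | x 67 top z p85 110.7 p99 111.8 | x 82 top z p85 112.1 p99 113.3 | x 97 top z p85 114.0 p99 115.1 | x 112 top z p85 114.7 p99 115.6 |
```

View pics/w3.png

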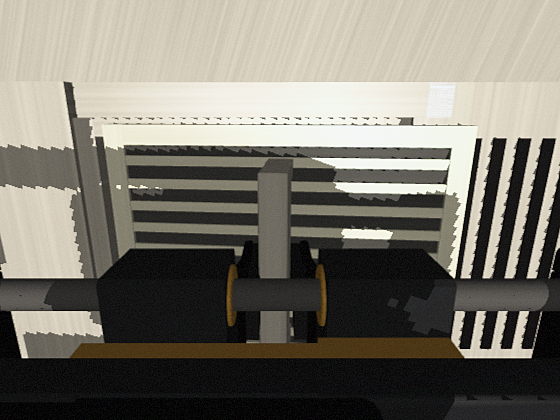

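Edge a lies on the ledge with edge b up on the catch, at 4.9° tilt, and the view shows the lip's edge clear at column ~75. Next I'll slide it under the lip with the light grip.

```bash
python3 -m pendant '[[1,0,-0.1,0,0],[1,0,-0.1,0,0],[1,0,-0.1,0,0],[1,0,-0.1,0,0],[1,0,-0.06,0,0],[1,0,0,0,0]]' 6
python3 - <<'E'
from h import *
x,y,Z,c=filt()
go(546.15,237.5,300,109.36)
E
```

```text
time: 9.93
eef_pos: [534.7, 234.4, 297.2]
ee_rot: [-0.0, 0.578, 0.816, -0.0]
ft_force: [-1.6, -0.4, -0.5]
width: 13.2
finger_force: 6.0
x -83 top z p85 111.7 p99 112.6 | x -68 top z p85 99.7 p99 100.7 | x -53 top z p85 100.8 p99 101.9 | x -38 top z p85 102.0 p99 103.2 | x -23 top z p85 103.3 p99 104.6 | x -8 top z p85 104.5 p99 105.7 | x 7 top z p85 111.8 p99 124.4 | x 22 top z p85 107.0 p99 108.2 | x 37 top z p85 108.3 p99 109.4 | x 52 top z p85 109.6 p99 110.8 | x 67 top z p85 110.8 p99 112.1 | x 82 top z p85 112.5 p99 113.6 | x 97 top z p85 113.5 p99 114.3 | x 112 top z p85 105.3 p99 106.4 | 
t 9.98 pos [534.8 234.3 297.3] yaw 109.34 tilt 0.06 F [-0.4 -0.4 -1.1] w 13.0 ff 6.0
units shift [-0.03  0.47 -0.11] turn -0.0
```

```bash
python3 -m pendant '[[1,0,-0.06,0,0],[1,0,-0.06,0,0],[1,0,-0.04,0,0],[1,0,0,0,0]]' 20
python3 -m pendant '[[1,0,-0.06,0,0],[1,0,-0.06,0,0],[1,0,0,0,0]]' 20
python3 - <<'E'
from h import *
x,y,Z,c=filt()
go(546.15,237.5,300,109.36)
E
```

```text
time: 10.32
eef_pos: [531.4, 233.1, 297.7]
ee_rot: [0.0, 0.578, 0.816, 0.0]
ft_force: [-1.2, -0.1, 0.5]
width: 12.4
finger_force: 19.7
time: 10.57
eef_pos: [528.9, 232.3, 297.7]
ee_rot: [0.001, 0.578, 0.816, 0.001]
ft_force: [5.0, 1.4, -3.0]
width: 12.8
finger_force: 19.7
x -83 top z p85 111.7 p99 112.6 | x -68 top z p85 101.1 p99 102.2 | x -53 top z p85 102.3 p99 103.4 | x -38 top z p85 103.3 p99 104.4 | x -23 top z p85 104.4 p99 105.6 | x -8 top z p85 105.8 p99 122.5 | x 7 top z p85 107.1 p99 122.7 | x 22 top z p85 107.8 p99 109.0 | x 37 top z p85 109.0 p99 110.2 | x 52 top z p85 110.0 p99 111.2 | x 67 top z p85 111.2 p99 112.3 | x 82 top z p85 112.9 p99 113.8 | x 97 top z p85 112.0 p99 113.8 | x 112 top z p85 105.3 p99 106.2 | 
t 10.62 pos [528.9 232.3 297.7] yaw 109.34 tilt 0.11 F [ 4.3  1.5 -2.2] w 12.4 ff 19.7
units shift [-0.03  0.72 -0.09] turn -0.0
```

```bash
python3 -m pendant '[[1,0,-0.06,0.03,0],[1,0,-0.06,0.03,0],[1,0,-0.05,0,0],[1,0,0,0,0]]' 20
python3 -m pendant '[[1,0,-0.04,0.02,0],[1,0,-0.04,0.02,0],[1,0,0,0,0]]' 20
python3 - <<'E'
from h import *
x,y,Z,c=filt()
go(546.15,237.5,300,109.36)
E
```

```text
time: 10.95
eef_pos: [525.7, 231.2, 297.4]
ee_rot: [0.001, 0.578, 0.816, 0.002]
ft_force: [5.9, 3.7, -0.6]
width: 12.6
finger_force: 19.7
time: 11.2
eef_pos: [524.4, 230.7, 297.3]
ee_rot: [0.002, 0.578, 0.816, 0.003]
ft_force: [7.3, 3.7, 2.1]
width: 12.6
finger_force: 19.7
x -83 top z p85 111.7 p99 112.5 | x -68 top z p85 101.3 p99 102.3 | x -53 top z p85 102.4 p99 103.5 | x -38 top z p85 103.5 p99 104.6 | x -23 top z p85 104.5 p99 105.6 | x -8 top z p85 106.2 p99 122.9 | x 7 top z p85 106.9 p99 119.9 | x 22 top z p85 107.8 p99 109.1 | x 37 top z p85 108.8 p99 110.1 | x 52 top z p85 109.9 p99 111.1 | x 67 top z p85 111.0 p99 112.2 | x 82 top z p85 112.6 p99 113.5 | x 97 top z p85 104.8 p99 105.6 | x 112 top z p85 105.3 p99 106.3 | 
t 11.25 pos [524.5 230.7 297.3] yaw 109.34 tilt 0.43 F [6.7 3.5 2.3] w 12.8 ff 19.7
units shift [-0.03  0.91 -0.1 ] turn -0.0
```

```bash
python3 -m pendant '[[1,0,-0.05,0.03,0],[1,0,-0.05,0.04,0],[1,0,0,0.03,0],[1,0,0,0.0,0]]' 20
python3 - <<'E'
from h import *
x,y,Z,c=filt()
go(546.15,237.5,300,109.36)
E
```

```text
time: 11.58
eef_pos: [522.8, 230.1, 296.6]
ee_rot: [0.003, 0.578, 0.816, 0.004]
ft_force: [6.0, 3.7, 9.5]
width: 12.8
finger_force: 19.7
x -83 top z p85 111.7 p99 112.6 | x -68 top z p85 100.2 p99 101.3 | x -53 top z p85 101.4 p99 102.6 | x -38 top z p85 102.6 p99 103.7 | x -23 top z p85 103.8 p99 104.9 | x -8 top z p85 105.8 p99 124.0 | x 7 top z p85 106.3 p99 119.9 | x 22 top z p85 107.3 p99 108.5 | x 37 top z p85 108.5 p99 109.7 | x 52 top z p85 109.7 p99 110.9 | x 67 top z p85 110.9 p99 112.0 | x 82 top z p85 112.5 p99 113.4 | x 97 top z p85 104.8 p99 105.6 | x 112 top z p85 105.3 p99 106.3 | 
t 11.63 pos [522.9 230.1 296.5] yaw 109.34 tilt 0.60 F [5.9 2.5 9.3] w 12.9 ff 19.7
units shift [-0.03  0.98 -0.13] turn -0.0
```

```bash
cat >> h.py <<'E'
def edgeb():
    x,y,Z,c=filt();
    m=(Z>108.7)&(Z<116)&(y>20)&(y<62)&(x>60)&(x<120)
    print('edge b top x',np.percentile(x[m],[98,99.5]).round(1) if m.sum()>20 else None, m.sum())
    go(523,230,296,109.36)
E
python3 -m pendant '[[1,0,-0.05,0,0],[1,0,-0.04,0,0],[1,0,0,0.03,0],[1,0,0,0.0,0]]' 20
python3 - <<'E'
from h import *
edgeb()
E
```

```text
time: 11.97
eef_pos: [521.1, 229.5, 296.4]
ee_rot: [0.004, 0.578, 0.816, 0.005]
ft_force: [6.8, 3.5, 11.3]
width: 12.7
finger_force: 19.7
x -83 top z p85 111.7 p99 112.6 | x -68 top z p85 100.3 p99 101.4 | x -53 top z p85 101.5 p99 102.7 | x -38 top z p85 102.7 p99 103.8 | x -23 top z p85 103.9 p99 104.9 | x -8 top z p85 108.5 p99 124.1 | x 7 top z p85 106.2 p99 107.6 | x 22 top z p85 107.4 p99 108.6 | x 37 top z p85 108.5 p99 109.7 | x 52 top z p85 109.7 p99 110.8 | x 67 top z p85 110.9 p99 112.2 | x 82 top z p85 112.4 p99 113.2 | x 97 top z p85 104.8 p99 105.5 | x 112 top z p85 105.3 p99 106.2 | 
edge b top x [84.5 85.1] 3993
t 12.02 pos [521.1 229.5 296.4] yaw 109.34 tilt 0.69 F [ 6.9  3.  10.7] w 12.8 ff 19.7
units shift [-0.    0.08  0.02] turn -0.0
```

```bash
python3 -m pendant '[[1,0,-0.05,0,0],[1,0,-0.05,0,0],[1,0,-0.02,0,0],[1,0,0,0.0,0]]' 20
python3 - <<'E'
from h import *
edgeb()
E
```

```text
time: 12.35
eef_pos: [517.3, 228.1, 294.0]
ee_rot: [0.002, 0.578, 0.816, 0.003]
ft_force: [8.8, 4.6, -0.7]
width: 12.4
finger_force: 19.8
x -83 top z p85 111.7 p99 112.6 | x -68 top z p85 99.9 p99 100.9 | x -53 top z p85 100.6 p99 101.7 | x -38 top z p85 101.3 p99 102.4 | x -23 top z p85 102.2 p99 110.4 | x -8 top z p85 103.8 p99 124.2 | x 7 top z p85 103.6 p99 104.7 | x 22 top z p85 104.3 p99 105.4 | x 37 top z p85 105.1 p99 106.1 | x 52 top z p85 105.8 p99 106.9 | x 67 top z p85 107.0 p99 108.0 | x 82 top z p85 107.1 p99 108.2 | x 97 top z p85 104.8 p99 105.6 | x 112 top z p85 105.3 p99 106.1 | 
edge b top x None 0
t 12.40 pos [517.3 228.1 293.8] yaw 109.33 tilt 0.47 F [ 9.3  5.  -0.1] w 11.9 ff 19.8
units shift [-0.    0.24 -0.08] turn -0.0
```

```bash
python3 -m pendant '[[1,0,0,0.08,0],[1,0,0,0.08,0],[1,0,0,0.06,0],[1,0,0,0.0,0]]' 20
python3 - <<'E'
from h import *
edgeb()
E
```

```text
time: 12.73
eef_pos: [517.9, 228.3, 289.2]
ee_rot: [0.003, 0.578, 0.816, 0.004]
ft_force: [9.9, 4.9, 2.7]
width: 11.5
finger_force: 20.0
x -83 top z p85 111.7 p99 112.6 | x -68 top z p85 98.2 p99 99.4 | x -53 top z p85 98.3 p99 99.3 | x -38 top z p85 98.3 p99 99.3 | x -23 top z p85 98.4 p99 107.3 | x -8 top z p85 102.0 p99 123.3 | x 7 top z p85 98.3 p99 99.4 | x 22 top z p85 98.3 p99 99.4 | x 37 top z p85 98.3 p99 99.4 | x 52 top z p85 98.3 p99 99.3 | x 67 top z p85 98.7 p99 99.6 | x 82 top z p85 104.3 p99 105.4 | x 97 top z p85 104.8 p99 105.5 | x 112 top z p85 105.3 p99 106.2 | 
edge b top x None 0
t 12.78 pos [517.9 228.3 289.2] yaw 109.33 tilt 0.57 F [10.4  4.2  2.5] w 11.7 ff 20.0
units shift [-0.01  0.22 -0.27] turn -0.0
```

Flat on the ledge. Next I'll ease it forward under the catch, letting the spring take it.

```bash
python3 -m pendant '[[1,0,0.06,0,0],[1,0,0.06,0,0],[1,0,0.06,0,0],[1,0,0.06,0,0],[1,0,0.06,0,0],[1,0,0.06,0,0],[1,0,0,0,0]]' 20
python3 - <<'E'
from h import *
edgeb()
E
```

```text
time: 13.37
eef_pos: [525.0, 230.9, 289.1]
ee_rot: [0.001, 0.578, 0.816, 0.001]
ft_force: [-0.6, 0.3, 11.6]
width: 11.7
finger_force: 20.0
x -83 top z p85 111.7 p99 112.6 | x -68 top z p85 98.2 p99 99.3 | x -53 top z p85 98.2 p99 99.3 | x -38 top z p85 98.2 p99 99.2 | x -23 top z p85 98.2 p99 99.2 | x -8 top z p85 99.7 p99 123.5 | x 7 top z p85 98.3 p99 111.9 | x 22 top z p85 98.2 p99 99.2 | x 37 top z p85 98.2 p99 99.3 | x 52 top z p85 98.2 p99 99.2 | x 67 top z p85 98.2 p99 99.1 | x 82 top z p85 104.3 p99 105.4 | x 97 top z p85 104.8 p99 105.6 | x 112 top z p85 105.3 p99 106.1 | 
edge b top x None 0
t 13.42 pos [524.9 230.9 289.1] yaw 109.35 tilt 0.21 F [ 0.1  1.3 11.4] w 11.6 ff 20.0
units shift [-0.01 -0.08 -0.28] turn -0.0
```

```bash
python3 -m pendant '[[1,0,0,-0.04,0],[1,0,0.05,-0.02,0],[1,0,0.05,0,0],[1,0,0.05,0,0],[1,0,0,0,0]]' 20
python3 - <<'E'
from h import *
edgeb()
E
```

```text
time: 13.83
eef_pos: [528.0, 231.9, 289.1]
ee_rot: [0.0, 0.578, 0.816, 0.001]
ft_force: [0.9, 1.1, 7.9]
width: 11.6
finger_force: 20.0
x -83 top z p85 111.7 p99 112.6 | x -68 top z p85 98.2 p99 99.2 | x -53 top z p85 98.2 p99 99.2 | x -38 top z p85 98.2 p99 99.3 | x -23 top z p85 98.2 p99 99.2 | x -8 top z p85 98.7 p99 122.2 | x 7 top z p85 98.4 p99 119.9 | x 22 top z p85 98.2 p99 99.2 | x 37 top z p85 98.2 p99 99.2 | x 52 top z p85 98.2 p99 99.2 | x 67 top z p85 98.2 p99 99.2 | x 82 top z p85 104.2 p99 105.4 | x 97 top z p85 104.8 p99 105.5 | x 112 top z p85 105.3 p99 106.2 | 
edge b top x None 0
t 13.88 pos [528.  231.9 289.1] yaw 109.35 tilt 0.09 F [1.7 0.3 6.9] w 12.1 ff 20.0
units shift [-0.01 -0.21 -0.28] turn -0.0
```

```bash
python3 -m pendant '[[1,0,0.04,-0.04,0],[1,0,0.04,-0.02,0],[1,0,0.04,0,0],[1,0,0,0,0]]' 20
python3 -m pendant '[[1,0,0.03,0,0],[1,0,0.03,0,0],[1,0,0,0,0]]' 20
python3 - <<'E'
from h import *
edgeb()
E
```

```text
time: 14.22
eef_pos: [529.8, 232.6, 289.1]
ee_rot: [-0.001, 0.578, 0.816, -0.001]
ft_force: [-2.7, -0.8, 4.1]
width: 11.5
finger_force: 20.0
time: 14.47
eef_pos: [530.4, 232.8, 289.1]
ee_rot: [-0.002, 0.578, 0.816, -0.003]
ft_force: [-7.0, -3.6, 10.0]
width: 11.9
finger_force: 20.0
x -83 top z p85 111.7 p99 112.5 | x -68 top z p85 98.2 p99 99.2 | x -53 top z p85 98.2 p99 99.2 | x -38 top z p85 98.2 p99 99.2 | x -23 top z p85 98.2 p99 99.2 | x -8 top z p85 98.6 p99 122.8 | x 7 top z p85 98.6 p99 122.1 | x 22 top z p85 98.1 p99 99.2 | x 37 top z p85 98.2 p99 99.2 | x 52 top z p85 98.2 p99 99.2 | x 67 top z p85 98.1 p99 99.2 | x 82 top z p85 104.3 p99 105.3 | x 97 top z p85 104.8 p99 105.6 | x 112 top z p85 105.2 p99 106.2 | 
edge b top x None 0
t 14.52 pos [530.4 232.8 289.1] yaw 109.36 tilt 0.35 F [-6.6 -2.   9.9] w 12.0 ff 20.0
units shift [-0.01 -0.32 -0.28] turn -0.0
```

Force reversed as edge b met the far wall, so I'll relax slightly, release and retreat.

```bash
python3 -m pendant '[[1,0,-0.04,-0.03,0],[1,0,0,-0.02,0],[0.4,0,0,0,0],[0,0,0,0,0],[0,0,0,0,0],[0,0,0,0,0],[0,0,0,0,0],[0,0,0,0,0]]' 10
python3 -m pendant '[[0,0,0,-0.2,0],[0,0,0,-0.5,0],[0,0,0,-0.8,0],[0,0,0,-0.8,0],[0,0,0,-0.8,0],[0,0,0,-0.8,0],[0,0,0,-0.8,0],[0,0,0,-0.4,0],[0,0,0,0,0]]'
python3 - <<'E'
from h import *
x,y,Z,c=filt('w4')
for y0 in (-50,0,50):
  pass
h=(Z>132)&(Z<145)&(abs(x)<40)&(abs(y)<70);print('handle',h.sum(),np.percentile(x[h],[1,50,99]),np.percentile(y[h],[1,99]),np.median(Z[h]))
g=cv2.cvtColor(c['color'],cv2.COLOR_BGR2HSV)
t=vision.camera('top');cv2.imwrite('pics/top4.png',t['color'])
E
```

```text
time: 15.18
eef_pos: [530.8, 232.9, 290.6]
ee_rot: [0.0, 0.578, 0.816, 0.0]
ft_force: [1.2, -0.1, 0.4]
width: 40.9
finger_force: 0.0
time: 15.93
eef_pos: [531.4, 233.1, 422.3]
ee_rot: [0.002, 0.578, 0.816, 0.003]
ft_force: [-0.6, -0.2, 0.5]
width: 43.7
finger_force: 0.0
x -83 top z p85 111.7 p99 112.8 | x -68 top z p85 98.4 p99 99.4 | x -53 top z p85 98.3 p99 99.5 | x -38 top z p85 98.3 p99 99.6 | x -23 top z p85 98.3 p99 99.3 | x -8 top z p85 98.4 p99 116.9 | x 7 top z p85 98.3 p99 119.6 | x 22 top z p85 98.3 p99 99.4 | x 37 top z p85 98.3 p99 99.3 | x 52 top z p85 98.2 p99 99.2 | x 67 top z p85 98.3 p99 99.3 | x 82 top z p85 104.3 p99 105.4 | x 97 top z p85 105.0 p99 105.8 | x 112 top z p85 105.3 p99 106.3 | 
handle 1867 [-5.64669172  0.10118189  6.16262572] [-47.38950279  50.08023133] 138.12615331822155
```

View pics/w4.png

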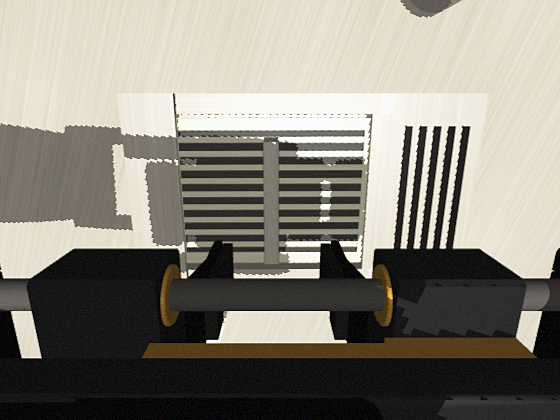

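The picture shows the filter flat in the recess, at columns 180–370. Its left edge is under the lip (column 175) and its right edge under the catch (column 370). The handle is centred at unit x = 0.1 mm and the top face is level at 98 mm. The gripper is clear above, so I'm handing in.

```bash
python3 -c "
from station import env
print(env.sign_off())"
```

```text
the job is handed in; nothing more can be done
None
```

The grease filter is refitted and handed in at about 16 s: flat on its ledge, near edge under the lip and far edge beneath the catch, with handling forces around 12 N or less; the pans, bottle and pot were not touched.

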